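# Blend two colours of beads in a mixing bowl

## Task

The pink and the blue beads in the mixing bowl still lie as two separate groups. Pick up the spoon from its rest and stir them gently, with the spoon alone and without spilling any or shoving the bowl about, until the colours are blended, so that every bead has a bead of the other colour right beside it; then lift the spoon out and lay it back in both notches of its rest as it lay before, leaving everything else where it is.

Things in the scene. Friction and masses are not known exactly. Their poses are not given: they have to be found in the camera images.
- bowl: open round stoneware mixing bowl, cream, standing loose on the table (about 1.1 kg); origin at the centre of its underside, z up. Inside, a flat floor 40 mm across, 6 mm above the table, then a dished wall: 19.5 mm above the table at radius 56 mm, 36 mm at 76 mm, 55 mm at 88 mm; rim 71 mm high, 196 mm across outside and 186 mm inside
- bowl_in (a point): centre of the bowl's inner floor, 6 mm above its underside
- spoon: mixing spoon 270 mm long (75 g): flat-sided wooden handle 14 mm wide, 12 mm thick, with a black rubber grip sleeve (50 mm long, 16 mm wide, 20 mm thick) and an oval grey head 60 mm long, 37 mm wide and 9 mm thick. Origin in the middle of the sleeve, 155 mm from the head's tip and 115 mm from the tail; x runs along the handle to the head, z out of the head's hollow face (up as it lies on the rest). Pressed hard at the tip, the handle pivots between the fingers
- spoon_tip (a point): far end of the spoon's head, on the line of the handle, 155 mm from the spoon's origin along its x
- rest: teal tool rest fixed to the table, z up, origin at the centre of its underside: base plate 130 mm (x) by 80 mm (y), 8 mm thick, and across it at x = +55 and -55 mm an upright rib 12 mm thick, 48 mm high and 70 mm wide, each with a V notch at y = 0, about 18 mm wide at its bottom (28 mm above the table) and 36 mm at the top
- rest_seat (a point): point 34 mm above the rest's origin where the spoon's origin belongs: the spoon lies level in both notches along the rest's x, its head overhanging the +x end. Between the ribs only the base plate is below the handle, so it is gripped there
- mug: bystander: white mug, 82 mm across, 95 mm high, origin at the centre of its underside
- tape: bystander: roll of amber heat tape lying flat, 90 mm across, 25 mm high, origin at the centre of its underside
- lid_clear: bystander: pale clear tumbler lid lying flat, 82 mm across, 21 mm high, origin at the centre of its underside
- jar: bystander: closed glass jar of gold beads with a metal cap, 70 mm across, 78 mm high, origin at the centre of its underside
- pink0_center (a point): centre of one of the four pink glass beads, a loose ball 24 mm in diameter, 18 g, that rolls when pushed and rolls back down the dished wall to the middle of the bowl
- pink1_center (a point): centre of one of the four pink glass beads, a loose ball 24 mm in diameter, 18 g, that rolls when pushed and rolls back down the dished wall to the middle of the bowl
- pink2_center (a point): centre of one of the four pink glass beads, a loose ball 24 mm in diameter, 18 g, that rolls when pushed and rolls back down the dished wall to the middle of the bowl
- pink3_center (a point): centre of one of the four pink glass beads, a loose ball 24 mm in diameter, 18 g, that rolls when pushed and rolls back down the dished wall to the middle of the bowl
- blue0_center (a point): centre of one of the four dark blue glass beads, a loose ball 24 mm in diameter, 18 g, that rolls when pushed and rolls back down the dished wall to the middle of the bowl
- blue1_center (a point): centre of one of the four dark blue glass beads, a loose ball 24 mm in diameter, 18 g, that rolls when pushed and rolls back down the dished wall to the middle of the bowl
- blue2_center (a point): centre of one of the four dark blue glass beads, a loose ball 24 mm in diameter, 18 g, that rolls when pushed and rolls back down the dished wall to the middle of the bowl
- blue3_center (a point): centre of one of the four dark blue glass beads, a loose ball 24 mm in diameter, 18 g, that rolls when pushed and rolls back down the dished wall to the middle of the bowl

How it is judged:
On the way, in this order (a step that is already met when the one before it is completed fails the run):
1. the spoon is lifted from its rest in the gripper (height (world z) of spoon above 0.07 m and contact force between the fingers and spoon above 1 N), for 0.1 s.
2. the held spoon's head is down among the beads in the bowl (contact force between the fingers and spoon above 1 N and horizontal distance between spoon_tip and bowl_in below 0.065 m and z of spoon_tip in the frame of bowl_in below 0.03 m), for 0.1 s.
3. the spoon's head is out of the bowl again and the colours are blended: every bead has a bead of the other colour within 36 mm, centre to centre (z of spoon_tip in the frame of bowl_in above 0.06 m and (distance between pink0_center and blue0_center below 0.036 m or distance between pink0_center and blue1_center below 0.036 m or distance between pink0_center and blue2_center below 0.036 m or distance between pink0_center and blue3_center below 0.036 m) and (distance between pink1_center and blue0_center below 0.036 m or distance between pink1_center and blue1_center below 0.036 m or distance between pink1_center and blue2_center below 0.036 m or distance between pink1_center and blue3_center below 0.036 m) and (distance between pink2_center and blue0_center below 0.036 m or distance between pink2_center and blue1_center below 0.036 m or distance between pink2_center and blue2_center below 0.036 m or distance between pink2_center and blue3_center below 0.036 m) and (distance between pink3_center and blue0_center below 0.036 m or distance between pink3_center and blue1_center below 0.036 m or distance between pink3_center and blue2_center below 0.036 m or distance between pink3_center and blue3_center below 0.036 m) and (distance between blue0_center and pink0_center below 0.036 m or distance between blue0_center and pink1_center below 0.036 m or distance between blue0_center and pink2_center below 0.036 m or distance between blue0_center and pink3_center below 0.036 m) and (distance between blue1_center and pink0_center below 0.036 m or distance between blue1_center and pink1_center below 0.036 m or distance between blue1_center and pink2_center below 0.036 m or distance between blue1_center and pink3_center below 0.036 m) and (distance between blue2_center and pink0_center below 0.036 m or distance between blue2_center and pink1_center below 0.036 m or distance between blue2_center and pink2_center below 0.036 m or distance between blue2_center and pink3_center below 0.036 m) and (distance between blue3_center and pink0_center below 0.036 m or distance between blue3_center and pink1_center below 0.036 m or distance between blue3_center and pink2_center below 0.036 m or distance between blue3_center and pink3_center below 0.036 m)), for 0.3 s.
At the end, for the whole second after the job is handed in: beads still, in the upright bowl, each with one of the other colour within 36 mm (centres); spoon still in both notches of the rest, hollow face up, head past the +x end, origin within 22 mm of the rest's centre in plan and 28 to 42 mm above its underside, in line within 0.15 rad ((distance between pink0_center and blue0_center below 0.036 m or distance between pink0_center and blue1_center below 0.036 m or distance between pink0_center and blue2_center below 0.036 m or distance between pink0_center and blue3_center below 0.036 m) and (distance between pink1_center and blue0_center below 0.036 m or distance between pink1_center and blue1_center below 0.036 m or distance between pink1_center and blue2_center below 0.036 m or distance between pink1_center and blue3_center below 0.036 m) and (distance between pink2_center and blue0_center below 0.036 m or distance between pink2_center and blue1_center below 0.036 m or distance between pink2_center and blue2_center below 0.036 m or distance between pink2_center and blue3_center below 0.036 m) and (distance between pink3_center and blue0_center below 0.036 m or distance between pink3_center and blue1_center below 0.036 m or distance between pink3_center and blue2_center below 0.036 m or distance between pink3_center and blue3_center below 0.036 m) and (distance between blue0_center and pink0_center below 0.036 m or distance between blue0_center and pink1_center below 0.036 m or distance between blue0_center and pink2_center below 0.036 m or distance between blue0_center and pink3_center below 0.036 m) and (distance between blue1_center and pink0_center below 0.036 m or distance between blue1_center and pink1_center below 0.036 m or distance between blue1_center and pink2_center below 0.036 m or distance between blue1_center and pink3_center below 0.036 m) and (distance between blue2_center and pink0_center below 0.036 m or distance between blue2_center and pink1_center below 0.036 m or distance between blue2_center and pink2_center below 0.036 m or distance between blue2_center and pink3_center below 0.036 m) and (distance between blue3_center and pink0_center below 0.036 m or distance between blue3_center and pink1_center below 0.036 m or distance between blue3_center and pink2_center below 0.036 m or distance between blue3_center and pink3_center below 0.036 m) and horizontal distance between each of pink0_center, pink1_center, pink2_center, pink3_center, blue0_center, blue1_center, blue2_center, blue3_center and bowl_in below 0.08 m and horizontal distance between spoon and rest below 0.022 m and z of spoon in the frame of rest between 0.028 and 0.042 m and angle between the x axis of spoon and the x axis of rest, either way round below 0.15 rad and x of spoon_tip in the frame of rest above 0.1 m and angle between spoon's own z axis and vertical below 0.3 rad and linear speed of each of pink0, pink1, pink2, pink3, blue0, blue1, blue2, blue3, spoon below 0.02 m/s and angle between bowl's own z axis and vertical below 0.05 rad); the robot touches nothing.
It fails at once if a bead is spilled out of the bowl (horizontal distance between any of pink0_center, pink1_center, pink2_center, pink3_center, blue0_center, blue1_center, blue2_center, blue3_center and bowl_in above 0.1 m).
It fails at once if the gripper or arm touches a bead (stir with the spoon alone) (contact force between any of the fingers, the arm and pink0 above 0.3 N or contact force between any of the fingers, the arm and pink1 above 0.3 N or contact force between any of the fingers, the arm and pink2 above 0.3 N or contact force between any of the fingers, the arm and pink3 above 0.3 N or contact force between any of the fingers, the arm and blue0 above 0.3 N or contact force between any of the fingers, the arm and blue1 above 0.3 N or contact force between any of the fingers, the arm and blue2 above 0.3 N or contact force between any of the fingers, the arm and blue3 above 0.3 N).
It fails at once if the bowl is shoved more than 40 mm or tipped (distance of bowl from where it was at the start of the episode above 0.04 m or angle between bowl's own z axis and vertical above 0.25 rad).
It fails at once if the spoon is pressed on the bowl with more than 25 N (contact force between spoon and bowl above 25 N).
It fails at once if a bystander is moved more than 25 mm (distance of any of mug, tape, lid_clear, jar from where it was at the start of the episode above 0.025 m).
It also fails if it takes over 72 s, if anything falls off the work surface, if the arm or the gripper's body presses on something with over 40 N, if the wrist force passes 120 N, or if a joint passes its speed limit or range.

## Robot

A 6-joint arm with a two-finger parallel gripper is mounted at the origin on the work surface. World frame = base frame: x ahead of the robot, y to its left, z up, the work surface at z = 0. Lengths are in m, angles in rad, forces in N, time in s.
With the tool pointing down it reaches from about 0.3 to 0.775 m from the base axis. Payload 14.6 kg.
Tool frame: the origin (TCP) lies midway between the tips of the shut fingers; the grasp point (between the pads) lies 19 mm behind it (ctrl.pinch_z is the distance from the TCP to the grasp point, in m); z points along the fingers, y is the line along which they close (so a half turn about z gives the same grasp; the last joint's range is limited). The gripper opens to 94 mm and grips with 3 to 60 N. Pads are 16 mm wide; open, the fingers measure 119 mm over their backs; the gripper's body (75 mm by 177 mm) begins 78 mm behind the grasp point.
Start: joints at [1.219, 0.3, 1.521, -0, 1.321, -0.067], TCP at [0.155, 0.528, 0.205] pointing down, gripper open.
Joint ranges: [-3.03, 3.03], [-0.79, 2.21], [0.23, 2.52], [-1.04, 4.18], [0, 3.07], [-2.55, 2.55]. Speed limits (rad/s): [2.22, 2.22, 2.57, 3.14, 3.14, 3.14].

## Interface

Orientations are given as [roll, pitch, yaw] about the fixed x, y, z axes, in that order (R = Rz(yaw) Ry(pitch) Rx(roll)).
In Python, from station import ctrl gives the robot as it stands.
- The arm moves only by the tool jog_arm, never from a script. Its argument "motion" is a list of rows, each a list of 7 numbers: the shift along the tool's x, y, z in m, then the turn, a rotation vector about the tool's x, y, z in rad, then the opening, from -1 (shut) to 1 (fully open). In form: [[tx, ty, tz, rx, ry, rz, gripper], ...]. A call has 1 to 5 rows; each row shifts and turns the commanded pose from where the row before left it, along the tool's axes as they then stand; what a row does not reach is not made up. A row lasts 1/10 s, in which the tool goes at most 50 mm and 8.59 degrees, less where a joint would pass 70% of its speed; a pose out of reach is approached as far as the arm can. A call is refused whole if a number of a shift passes 0.05 or a number of a turn 0.15, either way. A call with a gripper value outside its range is refused whole. The fingers move at their own pace and stop on an object; "squeeze" is the grip in N (left out, the last holds). Time passes only in rows, so rows that do not move let the fingers close. It gives the time, the measured TCP pose, the force, the opening and the grip force at its end, in the units of the state.
- ctrl.get_obs(): the state, without advancing time (a new reading comes with each control period).
- ctrl.camera(name): name is "scene" or "top" or "wrist"; returns the picture (400x640x3 uint8, red, green, blue); there is no depth.
- ctrl.camera_model(name): a dict with "intrinsics" (3x3 intrinsics, pixels), "rvec" (rotation vector, rad) and "tvec" (3), from world to camera coordinates, as OpenCV has them. Camera axes: x right, y down, z forward; pixel columns grow to the right and rows downward; lengths in m; the calibration is good to about 2 mm. A picture is of the moment at which its call begins: read the wrist's pose just before it. camera_model takes no time and is no camera call; for the wrist camera it gives the pose at the moment of the call.
- ctrl.hand_in(): hands the job in; it is judged then, once.
The state is a dict: "time_s": time; "qpos": joint angles; "joint_vel": joint speeds; "tau": joint torques, N m; "ee_pos": TCP position; "eef_rot": TCP orientation; "force": force on the tool from outside, world axes, zero at the start; "moment": the same for the moment, N m; "grip_width": finger opening in m; "grip_force": force on a finger pad.
Only numpy, scipy, OpenCV 4.12 (cv2) and the standard library are available. Lean on these libraries where they do the work, as an engineer would, in place of code of your own. Each camera call takes 0.05 s, during which the arm holds its last target. There are 200 camera calls.

## Working session

There is one attempt and no reset: what is moved stays moved. The work goes in short steps, Python scripts to look and compute and a tool call to move; the robot and the scene stay as the last step left them, time stands still between calls to the robot, and variables do not carry over. Pictures are saved under pics/ and viewed, at most 10 in all, crops included, and the job is handed in when it is done.

Besides the shell and the picture viewer there is one more tool, called after "Emit:" by a JSON object that holds its "name" and its "arguments", one argument or row to a line. jog_arm: Moves the arm, as the interface text tells. Its arguments: {"type":"object","properties":{"motion":{"type":"array"},"squeeze":{"type":"number"}},"required":["motion"]}

```bash
ls; mkdir -p pics; python3 - <<'E'
from station import ctrl
import cv2
for n in("top","scene"):
    cv2.imwrite(f"pics/{n}0.png",ctrl.camera(n)[:,:,::-1])
    print(n,ctrl.camera_model(n))
print(ctrl.get_obs(),ctrl.pinch_z)
E
```

```text
pics
top {'intrinsics': array([[510.76446822,   0.        , 315.83142189],
       [  0.        , 510.76446822, 196.7867482 ],
       [  0.        ,   0.        ,   1.        ]]), 'rvec': array([ 2.17536757, -2.15129142,  0.1238456 ]), 'tvec': array([-0.08454142,  0.61158571,  1.09817905])}
scene {'intrinsics': array([[400.6202667 ,   0.        , 318.81745055],
       [  0.        , 400.6202667 , 197.3617604 ],
       [  0.        ,   0.        ,   1.        ]]), 'rvec': array([ 2.20675695,  0.60663532, -0.26042021]), 'tvec': array([-0.45409802, -0.20477915,  1.20050285])}
{'time_s': 0.1, 'qpos': array([ 1.21937726e+00,  3.00398686e-01,  1.52151300e+00, -9.39196858e-06,
        1.32068990e+00, -6.65894241e-02]), 'joint_vel': array([ 4.10026518e-04, -1.49468572e-03, -2.42254237e-03, -1.33330061e-04,
        9.85445888e-04,  8.01282376e-05]), 'tau': array([ 2.46307158e-03, -5.32634676e+01, -3.53290594e+01,  7.10313278e-02,
        2.34682899e-02, -4.53499297e-06]), 'ee_pos': array([0.15446665, 0.52762318, 0.20495485]), 'eef_rot': array([-3.14058535e+00, -5.80576556e-05,  2.85676531e+00]), 'force': array([-0.02185057, -0.32374595, -0.03071491]), 'moment': array([-0.04103071,  0.02324708, -0.01256613]), 'grip_force': 0.0, 'grip_width': 0.09377651961305175} 0.0188
```

View pics/top0.png

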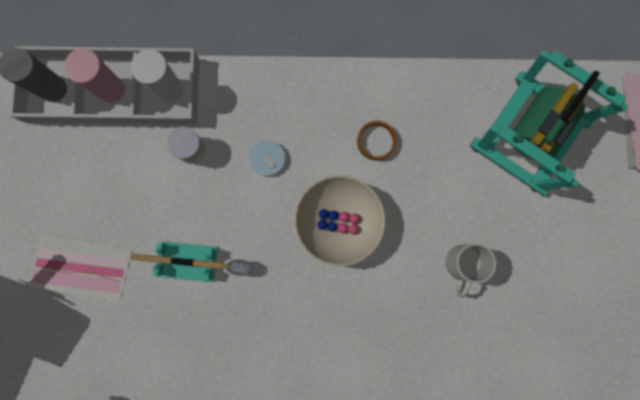

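View pics/scene0.png

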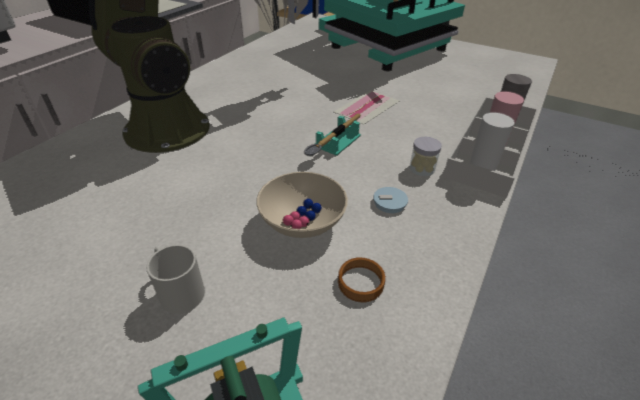

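The top view shows the spoon and rest centred near (184,262), head at (240,267). The bowl is near (340,221). Blue beads are at x≈323-334 and pink at x≈344-354, in two rows. Jar (184,145), lid (268,158), tape (377,141), mug (476,264).

```bash
cat > h.py <<'E'
import numpy as np, cv2
from station import ctrl
def cam(n):
    m=ctrl.camera_model(n); return m["intrinsics"],cv2.Rodrigues(np.array(m["rvec"]))[0],np.array(m["tvec"])
def bp(n,u,v,z):
    K,R,t=cam(n); d=R.T@np.linalg.inv(K)@[u,v,1]; c=-R.T@t
    return c+d*(z-c[2])/d[2]
def px(n,P):
    K,R,t=cam(n); q=K@(R@np.asarray(P,float)+t); return q[:2]/q[2]
def crop(n,x0,y0,x1,y1,s,f,img=None):
    im=ctrl.camera(n) if img is None else img
    cv2.imwrite(f,cv2.resize(im[y0:y1,x0:x1,::-1],None,fx=s,fy=s,interpolation=cv2.INTER_CUBIC))
E
python3 - <<'E'
from h import *
np.set_printoptions(precision=4,suppress=True)
for nm,u,v,z in [("rest",184,262,.034),("sleeve",182,262,.04),("head",252,268,.034),("tail",132,257,.034),("bowlrim",340,221,.071),("jar",184,143,.078),("mug",476,263,.095)]: print(nm,bp("top",u,v,z))
im=ctrl.camera("top")
a=cv2.resize(im[175:300,120:400,::-1],(784,350),interpolation=cv2.INTER_CUBIC)
cv2.imwrite("pics/c1.png",a)
E
```

```text
rest [0.4658 0.209  0.034 ]
sleeve [0.4659 0.2118 0.04  ]
head [0.4544 0.06   0.034 ]
tail [0.4754 0.3232 0.034 ]
bowlrim [ 0.5569 -0.1299  0.071 ]
jar [0.7212 0.2081 0.078 ]
mug [ 0.4714 -0.4108  0.095 ]
```

View pics/c1.png

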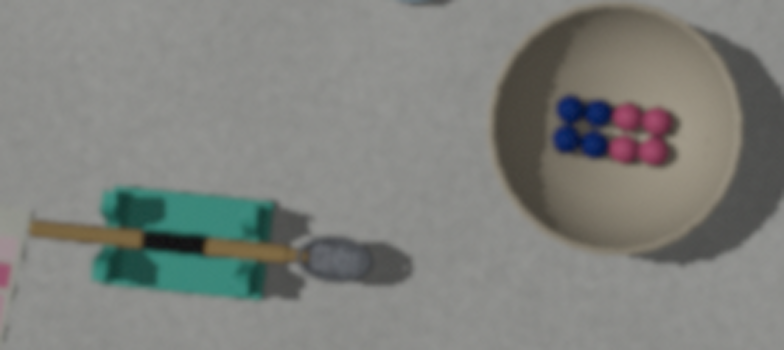

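Enlarged crop: tail (30,229), sleeve (174,243) and head tip (373,262). The bowl centre is (616,128), with blue beads on the left and pink on the right in two rows. I'll write a small row planner and set out.

```bash
cat >> h.py <<'E'
from scipy.spatial.transform import Rotation as Ro
np.set_printoptions(precision=4,suppress=True)
P=ctrl.pinch_z
def tool(o,yaw,pitch):
    "spoon origin, heading of its x, pitch (head down) -> TCP pose"
    S=Ro.from_euler('xyz',[0,pitch,yaw]).as_matrix(); T=S@np.diag([-1,1,-1.])
    return np.asarray(o,float)+P*T[:,2],T
def tip(t,yaw,pitch):
    "pose with spoon tip at t"
    S=Ro.from_euler('xyz',[0,pitch,yaw]).as_matrix(); return tool(np.asarray(t,float)-.155*S[:,0],yaw,pitch)
def now():
    o=ctrl.get_obs(); return np.array(o["ee_pos"]),Ro.from_euler('xyz',o["eef_rot"]).as_matrix()
def plan(wps,g,step=.045,start=None):
    p,R=now() if start is None else start; rows=[]
    for w in wps:
        q,T=w[:2]; st=w[2] if len(w)>2 else step
        rv=Ro.from_matrix(R.T@T).as_rotvec()
        n=max(1,int(np.ceil(np.linalg.norm(q-p)/st)),int(np.ceil(np.linalg.norm(rv)/.14)))
        p0,R0=p.copy(),R.copy()
        for i in range(1,n+1):
            a=i/n; G=p0+a*(q-p0); H=R0@Ro.from_rotvec(rv*a).as_matrix()
            s=np.round(R.T@(G-p),3); r=np.round(Ro.from_matrix(R.T@H).as_rotvec(),3)
            p=p+R@s; R=R@Ro.from_rotvec(r).as_matrix(); rows.append([*map(float,s+0),*map(float,r+0),g])
    for i in range(0,len(rows),5): print(str(rows[i:i+5]).replace(' ',''))
    print("rows",len(rows),"end",p); return p,R
SP=np.array([.4662,.2114,.034]); SY=-1.656; B=np.array([.557,-.130])
E
python3 - <<'E'
from h import *
for u,v in [(30,229),(373,262),(174,243)]: print(bp("top",120+u/2.8,175+v/2.8,.036))
for u,v in [(570,110),(598,113),(567,139),(594,144),(628,117),(657,122),(623,149),(652,152)]: print(bp("top",120+u/2.8,175+v/2.8,.02)[:2]-B)
t,h=bp("top",130.7,256.8,.036),bp("top",253.2,268.6,.036); d=h-t; print(t+d*115/270,np.arctan2(d[1],d[0]))
s=tool(SP+[0,0,.10],SY,0); plan([s],1)
E
```

```text
[0.4759 0.3253 0.036 ]
[0.4533 0.0571 0.036 ]
[0.4663 0.2126 0.036 ]
[0.0179 0.0345]
[0.0158 0.0121]
[-0.0053  0.0367]
[-0.009   0.0151]
[ 0.0129 -0.0119]
[ 0.0091 -0.0351]
[-0.0127 -0.008 ]
[-0.0149 -0.0312]
[0.4662 0.2111 0.036 ] -1.6548155267363995
[[-0.035,-0.02,0.008,0.0,0.0,0.125,1],[-0.038,-0.015,0.008,0.0,0.0,0.124,1],[-0.039,-0.01,0.009,0.0,0.0,0.125,1],[-0.04,-0.005,0.008,0.0,0.0,0.125,1],[-0.04,-0.001,0.008,0.0,0.0,0.124,1]]
[[-0.04,0.005,0.008,0.0,0.0,0.125,1],[-0.039,0.009,0.008,0.0,0.0,0.125,1],[-0.038,0.015,0.008,0.0,0.001,0.124,1],[-0.036,0.019,0.009,0.0,0.0,0.125,1],[-0.033,0.023,0.008,-0.001,0.0,0.125,1]]
[[-0.03,0.027,0.008,0.0,0.0,0.124,1]]
rows 11 end [0.4659 0.2109 0.1151]
```

Emit:
{"name": "jog_arm", "arguments": {
  "motion": [
    [-0.035, -0.02, 0.008, 0, 0, 0.125, 1],
    [-0.038, -0.015, 0.008, 0, 0, 0.125, 1],
    [-0.039, -0.01, 0.008, 0, 0, 0.125, 1],
    [-0.04, -0.005, 0.008, 0, 0, 0.125, 1],
    [-0.04, -0.001, 0.008, 0, 0, 0.124, 1]
  ],
  "squeeze": 50
}}

```text
time_s: 0.65
ee_pos: [0.2968, 0.3827, 0.1651]
eef_rot: [-3.141, 0.0, 2.228]
force: [1.2, 0.6, -0.3]
grip_width: 0.094
grip_force: 0.0
```

Emit:
{"name": "jog_arm", "arguments": {
  "motion": [
    [-0.04, 0.005, 0.008, 0, 0, 0.125, 1],
    [-0.039, 0.009, 0.008, 0, 0, 0.125, 1],
    [-0.038, 0.015, 0.008, 0, 0, 0.124, 1],
    [-0.036, 0.019, 0.009, 0, 0, 0.125, 1],
    [-0.033, 0.023, 0.008, 0, 0, 0.125, 1]
  ]
}}

```text
time_s: 1.15
ee_pos: [0.4385, 0.2384, 0.124]
eef_rot: [-3.141, 0.0, 1.604]
force: [0.5, 0.8, -0.1]
grip_width: 0.094
grip_force: 0.0
```

Emit:
{"name": "jog_arm", "arguments": {
  "motion": [
    [-0.03, 0.027, 0.008, 0, 0, 0.124, 1],
    [0, 0, 0, 0, 0, 0, 1]
  ]
}}

```text
time_s: 1.35
ee_pos: [0.4676, 0.2078, 0.1152]
eef_rot: [-3.14, 0.001, 1.477]
force: [-1.1, -0.4, 0.5]
grip_width: 0.0939
grip_force: 0.0
```

```bash
python3 - <<'E'
from h import *
print(now(),ctrl.get_obs()["qpos"]); 
for q in [SP,SP+[-.0132,-.154,0]]: print(px("wrist",q))
cv2.imwrite("pics/w1.png",ctrl.camera("wrist")[:,:,::-1])
plan([tool(SP+[0,0,.002],SY,0)],1)
E
```

```text
(array([0.4676, 0.2078, 0.1152]), array([[ 0.0939,  0.9956, -0.0013],
       [ 0.9956, -0.0939, -0.001 ],
       [-0.0011, -0.0012, -1.    ]])) [ 0.3469  0.3122  1.7284 -0.0005  1.1026  0.4412]
[317.4653 205.2275]
[319.4894 371.8928]
[[0.001,0.0,0.033,0.0,0.0,-0.001,1],[0.0,0.0,0.033,-0.001,0.0,-0.002,1],[0.001,0.0,0.032,0.0,0.001,-0.001,1]]
rows 3 end [0.4665 0.2113 0.0176]
```

View pics/w1.png

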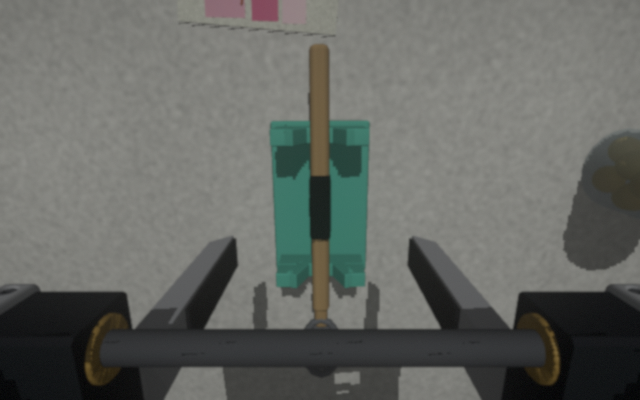

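The wrist view shows the sleeve centre at (320,208) against a predicted (317,205), with the handle vertical in the image. The alignment is good enough to descend and grip.

Emit:
{"name": "jog_arm", "arguments": {
  "motion": [
    [0.001, 0, 0.033, 0, 0, 0, 1],
    [0.001, 0, 0.033, 0, 0, 0, 1],
    [0.001, 0, 0.031, 0, 0, 0, 1],
    [0, 0, 0, 0, 0, 0, 0],
    [0, 0, 0, 0, 0, 0, -1]
  ]
}}

```text
time_s: 1.9
ee_pos: [0.4658, 0.2145, 0.0203]
eef_rot: [-3.141, 0.0, 1.486]
force: [0.0, -0.1, 1.1]
grip_width: 0.081
grip_force: 0.0
```

Emit:
{"name": "jog_arm", "arguments": {
  "motion": [
    [0, 0, 0, 0, 0, 0, -1],
    [0, 0, 0, 0, 0, 0, -1],
    [0, 0, 0, 0, 0, 0, -1],
    [0, 0, 0, 0, 0, 0, -1],
    [0, 0, 0, 0, 0, 0, -1]
  ]
}}

```text
time_s: 2.4
ee_pos: [0.4661, 0.2139, 0.0197]
eef_rot: [3.141, -0.0, 1.485]
force: [0.6, -0.3, 0.3]
grip_width: 0.0412
grip_force: 0.0
```

```bash
python3 - <<'E'
from h import *
print(now()[0],ctrl.get_obs()["grip_force"])
E
```

```text
[0.4661 0.2139 0.0197] 0.0
```

Emit:
{"name": "jog_arm", "arguments": {
  "motion": [
    [0, 0, 0, 0, 0, 0, -1],
    [0, 0, 0, 0, 0, 0, -1],
    [0, 0, 0, 0, 0, 0, -1],
    [0, 0, 0, 0, 0, 0, -1],
    [0, 0, 0, 0, 0, 0, -1]
  ]
}}

```text
time_s: 2.9
ee_pos: [0.466, 0.2139, 0.0194]
eef_rot: [-3.142, 0.0, 1.485]
force: [-0.1, -0.7, 0.1]
grip_width: 0.0154
grip_force: 50.0
```

Emit:
{"name": "jog_arm", "arguments": {
  "motion": [
    [0, 0, 0, 0, 0, 0, -1],
    [0, 0, 0, 0, 0, 0, -1]
  ]
}}

```text
time_s: 3.1
ee_pos: [0.466, 0.2138, 0.0194]
eef_rot: [3.142, 0.0, 1.485]
force: [-0.4, -0.6, -0.8]
grip_width: 0.0158
grip_force: 50.0
```

```bash
python3 - <<'E'
from h import *
o=ctrl.get_obs();print(now(),o["grip_force"],o["grip_width"])
# grasp offset: spoon origin is 3mm ahead of the pads along spoon x
for name,yaw in (("in",np.arctan2(.130,-.557)),("out",np.arctan2(-.130,.557))):
    print(name); p,R=now()
    s=plan([(p+[0,0,.10],R),tip([*B,.16],yaw,.0),tip([*B,.16],yaw,.87)],-1)
E
```

```text
(array([0.466 , 0.2138, 0.0194]), array([[ 0.0859,  0.9963,  0.    ],
       [ 0.9963, -0.0859, -0.    ],
       [-0.    ,  0.    , -1.    ]])) 49.9992299079895 0.015812847568092658
in
[[0.0,0.0,-0.033,0.0,0.0,0.0,-1],[0.0,0.0,-0.034,0.0,0.0,0.0,-1],[0.0,0.0,-0.033,0.0,0.0,0.0,-1],[-0.027,0.021,-0.002,0.0,0.0,0.132,-1],[-0.025,0.025,-0.001,0.0,0.0,0.132,-1]]
[[-0.021,0.027,-0.002,0.0,0.0,0.132,-1],[-0.017,0.03,-0.002,0.0,0.0,0.131,-1],[-0.013,0.032,-0.001,0.0,0.0,0.132,-1],[-0.009,0.034,-0.002,0.0,0.0,0.132,-1],[-0.004,0.034,-0.002,0.0,0.0,0.132,-1]]
[[0.0,0.035,-0.001,0.0,0.0,0.132,-1],[0.004,0.034,-0.002,0.0,0.0,0.132,-1],[0.01,0.033,-0.002,0.0,0.0,0.132,-1],[0.013,0.032,-0.001,0.0,0.0,0.131,-1],[0.018,0.03,-0.002,0.0,0.0,0.132,-1]]
[[0.021,0.027,-0.002,0.0,0.0,0.132,-1],[-0.006,0.0,-0.018,0.0,0.124,0.0,-1],[-0.003,0.0,-0.018,0.0,0.125,0.0,-1],[-0.002,0.0,-0.019,0.0,0.124,0.0,-1],[0.002,0.0,-0.019,0.0,0.124,0.0,-1]]
[[0.003,0.0,-0.018,0.0,0.124,0.0,-1],[0.006,0.0,-0.018,0.0,0.125,0.0,-1],[0.007,0.0,-0.017,0.0,0.124,0.0,-1]]
rows 23 end [ 0.6681 -0.1559  0.2659]
out
[[0.0,0.0,-0.033,0.0,0.0,0.0,-1],[0.0,0.0,-0.034,0.0,0.0,0.0,-1],[0.0,0.0,-0.033,0.0,0.0,0.0,-1],[-0.028,-0.003,-0.002,0.0,0.0,-0.13,-1],[-0.028,-0.007,-0.002,0.0,0.0,-0.13,-1]]
[[-0.027,-0.01,-0.002,0.0,0.0,-0.129,-1],[-0.025,-0.014,-0.002,0.0,0.0,-0.13,-1],[-0.023,-0.016,-0.002,0.0,0.0,-0.13,-1],[-0.021,-0.02,-0.002,0.0,0.0,-0.13,-1],[-0.018,-0.022,-0.002,0.0,0.0,-0.129,-1]]
[[-0.015,-0.024,-0.002,0.0,0.0,-0.13,-1],[-0.012,-0.026,-0.002,0.0,0.0,-0.13,-1],[-0.008,-0.028,-0.002,0.0,0.0,-0.13,-1],[-0.005,-0.028,-0.002,0.0,0.0,-0.13,-1],[-0.006,0.0,-0.018,0.0,0.124,0.0,-1]]
[[-0.003,0.0,-0.018,0.0,0.125,0.0,-1],[-0.002,0.0,-0.019,0.0,0.124,0.0,-1],[0.001,0.0,-0.019,0.0,0.124,0.0,-1],[0.004,0.0,-0.018,0.0,0.124,0.0,-1],[0.005,0.0,-0.018,0.0,0.125,0.0,-1]]
[[0.008,0.0,-0.017,0.0,0.124,0.0,-1]]
rows 21 end [ 0.4458 -0.104   0.2661]
```

```bash
cat >> h.py <<'E'
# as gripped: pads sit 2.5 mm tailward and 4 mm above the spoon's origin
def tool(o,yaw,pitch):
    S=Ro.from_euler('xyz',[0,pitch,yaw]).as_matrix(); T=S@np.diag([-1,1,-1.])
    return np.asarray(o,float)-.0025*S[:,0]+.004*S[:,2]+P*T[:,2],T
YO=-.23; PI=.87
def bt(x,y,z): return tip([B[0]+x,B[1]+y,z],YO,PI)
E
python3 - <<'E'
from h import *
p,R=now()
s=plan([(p+[0,0,.10],R),tip([*(B+[-.04,0]),.13],YO,.0),bt(-.038,0,.12)],-1)
E
```

```text
[[0.0,0.0,-0.033,0.0,0.0,0.0,-1],[0.0,0.0,-0.034,0.0,0.0,0.0,-1],[0.0,0.0,-0.033,0.0,0.0,0.0,-1],[-0.029,-0.007,0.0,0.0,0.0,-0.13,-1],[-0.027,-0.01,0.001,0.0,0.0,-0.129,-1]]
[[-0.026,-0.014,0.0,0.0,0.0,-0.13,-1],[-0.024,-0.018,0.001,0.0,0.0,-0.13,-1],[-0.022,-0.02,0.0,0.0,0.0,-0.13,-1],[-0.018,-0.023,0.0,0.0,0.0,-0.129,-1],[-0.016,-0.025,0.001,0.0,0.0,-0.13,-1]]
[[-0.012,-0.027,0.0,0.0,0.0,-0.13,-1],[-0.009,-0.028,0.0,0.0,0.0,-0.129,-1],[-0.005,-0.029,0.001,0.0,0.0,-0.13,-1],[-0.001,-0.029,0.0,0.0,0.0,-0.13,-1],[-0.007,0.0,-0.016,0.0,0.124,0.0,-1]]
[[-0.004,0.0,-0.018,0.0,0.125,0.0,-1],[-0.003,0.0,-0.017,0.0,0.124,0.0,-1],[0.0,0.0,-0.018,0.0,0.124,0.0,-1],[0.002,0.0,-0.018,0.0,0.124,0.0,-1],[0.004,0.0,-0.017,0.0,0.125,0.0,-1]]
[[0.007,0.0,-0.017,0.0,0.124,0.0,-1]]
rows 21 end [ 0.4091 -0.1043  0.2315]
```

Emit:
{"name": "jog_arm", "arguments": {
  "motion": [
    [0, 0, -0.033, 0, 0, 0, -1],
    [0, 0, -0.034, 0, 0, 0, -1],
    [0, 0, -0.033, 0, 0, 0, -1],
    [-0.029, -0.007, 0, 0, 0, -0.13, -1],
    [-0.027, -0.01, 0.001, 0, 0, -0.129, -1]
  ]
}}

```text
time_s: 3.6
ee_pos: [0.4477, 0.1579, 0.1193]
eef_rot: [3.14, -0.0, 1.75]
force: [-0.8, 0.4, -1.3]
grip_width: 0.0158
grip_force: 50.0
```

Emit:
{"name": "jog_arm", "arguments": {
  "motion": [
    [-0.026, -0.014, 0, 0, 0, -0.13, -1],
    [-0.024, -0.018, 0.001, 0, 0, -0.13, -1],
    [-0.022, -0.02, 0, 0, 0, -0.13, -1],
    [-0.018, -0.023, 0, 0, 0, -0.129, -1],
    [-0.016, -0.025, 0.001, 0, 0, -0.13, -1]
  ]
}}

```text
time_s: 4.1
ee_pos: [0.4001, 0.0168, 0.1165]
eef_rot: [3.141, 0.0, 2.398]
force: [0.3, 0.1, -1.0]
grip_width: 0.0158
grip_force: 50.0
```

Emit:
{"name": "jog_arm", "arguments": {
  "motion": [
    [-0.012, -0.027, 0, 0, 0, -0.13, -1],
    [-0.009, -0.028, 0, 0, 0, -0.129, -1],
    [-0.005, -0.029, 0.001, 0, 0, -0.13, -1],
    [-0.001, -0.029, 0, 0, 0, -0.13, -1],
    [-0.007, 0, -0.016, 0, 0.124, 0, -1]
  ]
}}

```text
time_s: 4.6
ee_pos: [0.3667, -0.0965, 0.1302]
eef_rot: [3.14, -0.129, 2.917]
force: [0.5, -0.3, 0.0]
grip_width: 0.0155
grip_force: 50.0
```

Emit:
{"name": "jog_arm", "arguments": {
  "motion": [
    [-0.004, 0, -0.018, 0, 0.125, 0, -1],
    [-0.003, 0, -0.017, 0, 0.124, 0, -1],
    [0, 0, -0.018, 0, 0.124, 0, -1],
    [0.002, 0, -0.018, 0, 0.124, 0, -1],
    [0.004, 0, -0.017, 0, 0.125, 0, -1]
  ]
}}

```text
time_s: 5.1
ee_pos: [0.4034, -0.103, 0.2152]
eef_rot: [-3.141, -0.75, 2.912]
force: [-0.6, 0.5, -0.1]
grip_width: 0.0153
grip_force: 50.0
```

Emit:
{"name": "jog_arm", "arguments": {
  "motion": [
    [0.007, 0, -0.017, 0, 0.124, 0, -1],
    [0, 0, 0, 0, 0, 0, -1],
    [0, 0, 0, 0, 0, 0, -1]
  ]
}}

```text
time_s: 5.4
ee_pos: [0.4091, -0.1043, 0.2306]
eef_rot: [3.141, -0.869, 2.912]
force: [-0.5, -0.3, -0.5]
grip_width: 0.0155
grip_force: 50.0
```

```bash
python3 - <<'E'
from h import *
print(now(),bt(-.038,0,.12),ctrl.get_obs()["qpos"])
for y in(0,-.15):
  print(px("scene",[*(B+[-.038,0]),.12]))
a=ctrl.camera("scene"); b=ctrl.camera("top")
im=np.vstack([cv2.resize(a[80:290,160:440],(560,420)),cv2.resize(b[170:260,270:430],(560,315))[:170]])
cv2.imwrite("pics/s2.png",im[:590,:,::-1])
E
```

```text
(array([ 0.4091, -0.1043,  0.2306]), array([[-0.6287,  0.2277, -0.7436],
       [ 0.1469,  0.9737,  0.1739],
       [ 0.7637,  0.0001, -0.6456]])) (array([ 0.4091, -0.1043,  0.2308]), array([[-0.6278,  0.228 , -0.7442],
       [ 0.147 ,  0.9737,  0.1742],
       [ 0.7643,  0.    , -0.6448]])) [-0.3013  0.5353  1.3583 -0.0638  2.1147 -1.6502]
[285.4318 173.8335]
[285.4318 173.8335]
```

View pics/s2.png

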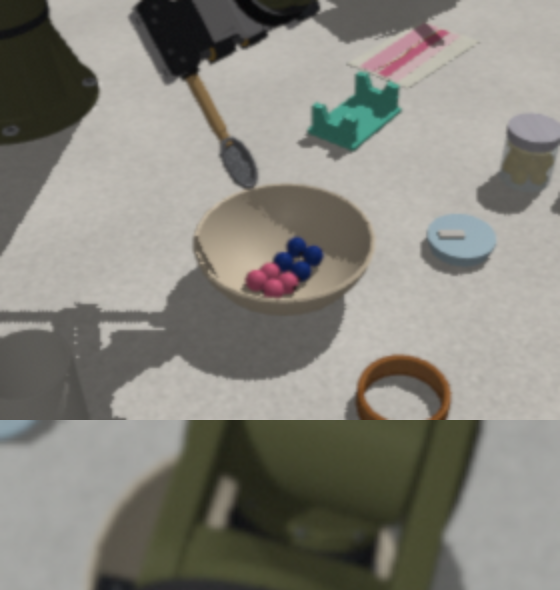

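Scene crop: the spoon tip is at (250,187), i.e. (285,173) in the full image, exactly as predicted. The blue and pink groups are visible in the bowl. I'll do the first stroke through the middle.

```bash
python3 - <<'E'
from h import *
s=plan([bt(-.038,0,.045),bt(-.038,0,.021)+(.012,),bt(.025,0,.018)+(.011,),bt(.042,0,.024)+(.01,),bt(.005,0,.085)+(.03,),bt(-.03,0,.12)+(.03,)],-1)
E
```

```text
[[-0.029,0.0,0.024,0.0,0.001,0.0,-1],[-0.029,0.0,0.025,0.0,0.001,0.0,-1],[-0.009,0.0,0.008,0.0,0.0,0.0,-1],[-0.009,0.0,0.007,0.0,0.0,0.0,-1],[-0.007,0.002,-0.007,0.0,0.0,0.0,-1]]
[[-0.007,0.003,-0.008,0.0,0.0,0.0,-1],[-0.007,0.002,-0.007,0.0,0.0,0.0,-1],[-0.007,0.003,-0.008,0.0,0.0,0.0,-1],[-0.007,0.002,-0.007,0.0,0.0,0.0,-1],[-0.007,0.002,-0.008,0.0,0.0,0.0,-1]]
[[-0.003,0.002,-0.008,0.0,0.0,0.0,-1],[-0.003,0.002,-0.008,0.0,0.0,0.0,-1],[0.023,-0.003,-0.004,0.0,0.0,0.0,-1],[0.023,-0.002,-0.004,0.0,0.0,0.0,-1],[0.024,-0.003,-0.004,0.0,0.0,0.0,-1]]
[[0.024,-0.004,0.002,0.0,0.0,0.0,-1],[0.024,-0.004,0.001,0.0,0.0,0.0,-1]]
rows 17 end [ 0.4175 -0.1042  0.2307]
```

Emit:
{"name": "jog_arm", "arguments": {
  "motion": [
    [-0.029, 0, 0.024, 0, 0, 0, -1],
    [-0.029, 0, 0.025, 0, 0, 0, -1],
    [-0.009, 0, 0.008, 0, 0, 0, -1],
    [-0.009, 0, 0.007, 0, 0, 0, -1],
    [-0.007, 0.002, -0.007, 0, 0, 0, -1]
  ]
}}

```text
time_s: 6.0
ee_pos: [0.4189, -0.1047, 0.1315]
eef_rot: [-3.142, -0.87, 2.911]
force: [-0.4, 0.7, -0.1]
grip_width: 0.0157
grip_force: 50.0
```

Emit:
{"name": "jog_arm", "arguments": {
  "motion": [
    [-0.007, 0.003, -0.008, 0, 0, 0, -1],
    [-0.007, 0.002, -0.007, 0, 0, 0, -1],
    [-0.007, 0.003, -0.008, 0, 0, 0, -1],
    [-0.007, 0.002, -0.007, 0, 0, 0, -1],
    [-0.007, 0.002, -0.008, 0, 0, 0, -1]
  ]
}}

```text
time_s: 6.5
ee_pos: [0.4731, -0.1047, 0.1312]
eef_rot: [3.142, -0.868, 2.912]
force: [-3.6, 0.3, 10.8]
grip_width: 0.0156
grip_force: 50.0
```

Emit:
{"name": "jog_arm", "arguments": {
  "motion": [
    [-0.003, 0.002, -0.008, 0, 0, 0, -1],
    [-0.003, 0.002, -0.008, 0, 0, 0, -1],
    [0, 0, 0, 0, 0, 0, -1]
  ]
}}

```text
time_s: 6.8
ee_pos: [0.4893, -0.1048, 0.1369]
eef_rot: [-3.14, -0.869, 2.91]
force: [-5.3, -1.7, 1.7]
grip_width: 0.0157
grip_force: 50.0
```

Emit:
{"name": "jog_arm", "arguments": {
  "motion": [
    [0.023, -0.003, -0.004, 0, 0, 0, -1],
    [0.023, -0.002, -0.004, 0, 0, 0, -1],
    [0.024, -0.003, -0.004, 0, 0, 0, -1],
    [0.024, -0.004, 0.002, 0, 0, 0, -1],
    [0.024, -0.004, 0.001, 0, 0, 0, -1]
  ]
}}

```text
time_s: 7.3
ee_pos: [0.4173, -0.1043, 0.2328]
eef_rot: [-3.141, -0.867, 2.912]
force: [0.9, -0.0, 0.0]
grip_width: 0.0156
grip_force: 49.9
```

Emit:
{"name": "jog_arm", "arguments": {
  "motion": [
    [0, 0, 0, 0, 0, 0, -1],
    [0, 0, 0, 0, 0, 0, -1],
    [0, 0, 0, 0, 0, 0, -1],
    [0, 0, 0, 0, 0, 0, -1],
    [0, 0, 0, 0, 0, 0, -1]
  ]
}}

```text
time_s: 7.8
ee_pos: [0.418, -0.1043, 0.2302]
eef_rot: [3.141, -0.871, 2.912]
force: [0.2, 0.9, -0.6]
grip_width: 0.0154
grip_force: 49.9
```

```bash
cat >> h.py <<'E'
def look(f):
    a=ctrl.camera("scene"); c=cv2.resize(a[150:250,240:360],None,fx=5,fy=5,interpolation=cv2.INTER_CUBIC)
    cv2.imwrite(f,c[:,:,::-1])
def beads(l,z=.02):
    "crop pixels -> bowl-relative positions"
    return np.array([bp("scene",240+(u-2)/5,150+(v-2)/5,z)[:2]-B for u,v in l])
E
python3 - <<'E'
from h import *
print(now()[0],ctrl.get_obs()["time_s"]); look("pics/b3.png")
E
```

```text
[ 0.418  -0.1043  0.2302] 7.8
```

View pics/b3.png

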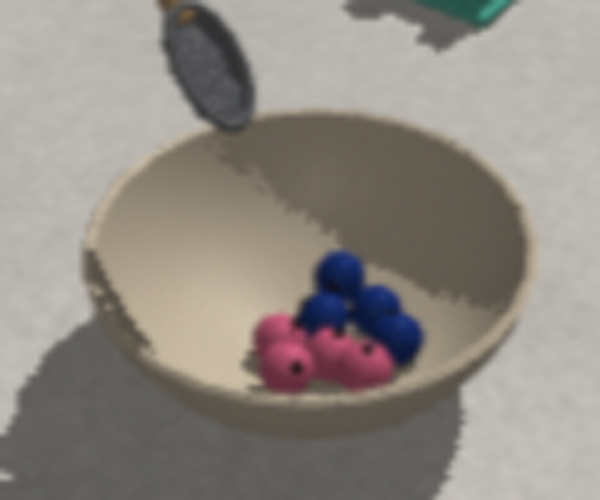

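Crop: the spoon tip is at (233,128), blue beads at (340,274), (325,314), (378,306), (398,338), and pink at (279,336), (288,367), (329,354), (366,362). I'll make the bead measurement automatic to save picture views.

```bash
cat >> h.py <<'E'
from scipy.optimize import minimize
from scipy.spatial.distance import cdist
def floor(r): return np.interp(r,[0,.02,.04,.056,.076],[.006,.006,.0115,.0195,.036])
def find(save=None):
    "bowl-relative xy of 4 pink, 4 blue: discs fitted to the colour masks of the scene picture"
    a=ctrl.camera("scene"); c=cv2.resize(a[150:250,240:360],None,fx=5,fy=5,interpolation=cv2.INTER_CUBIC).astype(int)
    r,g,b=c[...,0],c[...,1],c[...,2]; out=[]; yy,xx=np.mgrid[0:500:2,0:600:2]; fit=[]
    for m in ((r-g>45)&(b-g>5),(b-r>40)&(b-g>30)):
        m=m.astype(np.uint8)[::2,::2]; pts=np.argwhere(m)[:,::-1].astype(np.float32)*2
        k=cv2.kmeans(pts,4,None,(3,50,.1),10,cv2.KMEANS_PP_CENTERS)[2]
        def cost(p):
            s=np.zeros(m.shape)
            for u,v in p.reshape(4,2): s=np.maximum(s,1/(1+np.exp(np.clip(np.hypot(xx-u,yy-v)-24,-60,60))))
            return (np.abs(s-m)).sum()
        best=minimize(cost,k.ravel(),method="Nelder-Mead",options=dict(maxiter=1500,initial_simplex=np.vstack([k.ravel()]+[k.ravel()+8*e for e in np.eye(8)])))
        uv=best.x.reshape(4,2); fit.append((best.fun,m.sum())); res=[]
        for u,v in uv:
            z=.02
            for _ in range(4):
                q=bp("scene",240+(u-2)/5,150+(v-2)/5,z)[:2]-B; z=floor(np.hypot(*q))+.012
            res.append([*q,z])
        out.append(np.array(res)); 
        for u,v in uv: cv2.circle(c_:=c,(0,0),0,0) if 0 else None
        print(uv.round(0).tolist())
    D=cdist(*out)*1000; print("fit",fit); print("pink",out[0][:,:2]*1000); print("blue",out[1][:,:2]*1000); print(D.round()); print("min",D.min(1).round(1),D.min(0).round(1))
    if save: cv2.imwrite(save,c[:,:,::-1])
E
sed -i '/c_:=c/d' h.py
python3 - <<'E'
from h import *
find()
p,R=now(); o=p+.019*0
print(px("scene",[B[0]-.03,B[1],.12]))
E
```

```text
[[327.0, 353.0], [280.0, 339.0], [366.0, 364.0], [287.0, 367.0]]
[[375.0, 308.0], [397.0, 332.0], [332.0, 302.0], [341.0, 277.0]]
fit [(np.float64(250.48699448349674), np.uint64(1653)), (np.float64(373.3101166444734), np.uint64(1320))]
pink [[ 14.4931  -7.9859]
 [ -8.1791 -10.7575]
 [ 34.9853  -8.9603]
 [  4.9263 -25.6531]]
blue [[19.4095 25.279 ]
 [36.5524 14.6708]
 [-0.942  21.2351]
 [-4.2362 34.6178]]
[[34. 32. 33. 47.]
 [46. 52. 33. 46.]
 [38. 24. 47. 59.]
 [53. 51. 47. 61.]]
min [32.1 32.8 23.7 47.3] [33.8 23.7 32.8 45.7]
[288.6111 175.0375]
```

```bash
cat >> h.py <<'E'
def stroke(l,step=.011,end=(-.03,0,.12)):
    x,y,z=l[0]; w=[bt(x/1e3,y/1e3,.085),bt(x/1e3,y/1e3,z/1e3)+(.015,)]
    w+=[bt(a/1e3,b/1e3,c/1e3)+(step,) for a,b,c in l[1:]]
    x,y,z=l[-1]; w+=[bt((x-35)/1e3,y/1e3,(z+55)/1e3)+(.033,),bt(*end)]
    return plan(w,-1)
E
python3 - <<'E'
from h import *
stroke([(-8,58,34),(-14,48,27),(-24,35,24),(-32,18,21),(-34,0,21),(-29,-14,21)],.0125)
E
```

```text
[[-0.016,0.031,0.008,0.0,0.0,0.0,-1],[-0.015,0.03,0.009,0.0,-0.001,0.0,-1],[-0.01,0.0,0.008,0.0,0.0,0.0,-1],[-0.01,0.0,0.008,0.0,0.0,0.0,-1],[-0.009,0.0,0.008,0.0,0.0,0.0,-1]]
[[-0.01,0.0,0.008,0.0,0.0,0.0,-1],[-0.002,-0.005,0.004,0.0,0.0,0.0,-1],[-0.001,-0.006,0.004,0.0,0.0,0.0,-1],[0.001,-0.007,0.003,0.0,0.0,0.0,-1],[0.001,-0.008,0.004,0.0,0.0,0.0,-1]]
[[0.0,-0.009,0.002,0.0,0.0,0.0,-1],[0.0,-0.009,0.003,0.0,0.0,0.0,-1],[-0.001,-0.009,-0.001,0.0,0.0,0.0,-1],[0.0,-0.009,-0.001,0.0,0.0,0.0,-1],[-0.003,-0.006,-0.003,0.0,0.0,0.0,-1]]
[[-0.002,-0.007,-0.003,0.0,0.0,0.0,-1],[0.032,-0.004,-0.005,0.0,0.0,0.0,-1],[0.032,-0.004,-0.004,0.0,0.0,0.0,-1],[0.007,0.011,-0.026,0.0,0.0,0.0,-1],[0.007,0.011,-0.026,0.0,0.0,0.0,-1]]
rows 20 end [ 0.4172 -0.1041  0.2311]
```

Emit:
{"name": "jog_arm", "arguments": {
  "motion": [
    [-0.016, 0.031, 0.008, 0, 0, 0, -1],
    [-0.015, 0.03, 0.009, 0, 0, 0, -1],
    [-0.01, 0, 0.008, 0, 0, 0, -1],
    [-0.01, 0, 0.008, 0, 0, 0, -1],
    [-0.009, 0, 0.008, 0, 0, 0, -1]
  ]
}}

```text
time_s: 8.4
ee_pos: [0.4387, -0.0472, 0.1576]
eef_rot: [-3.141, -0.87, 2.911]
force: [1.0, -1.0, -0.6]
grip_width: 0.0156
grip_force: 49.9
```

Emit:
{"name": "jog_arm", "arguments": {
  "motion": [
    [-0.01, 0, 0.008, 0, 0, 0, -1],
    [-0.002, -0.005, 0.004, 0, 0, 0, -1],
    [-0.001, -0.006, 0.004, 0, 0, 0, -1],
    [0.001, -0.007, 0.003, 0, 0, 0, -1],
    [0.001, -0.008, 0.004, 0, 0, 0, -1]
  ]
}}

```text
time_s: 8.9
ee_pos: [0.4224, -0.0703, 0.1355]
eef_rot: [-3.142, -0.869, 2.912]
force: [-0.1, 0.5, -0.2]
grip_width: 0.0155
grip_force: 49.9
```

Emit:
{"name": "jog_arm", "arguments": {
  "motion": [
    [0, -0.009, 0.002, 0, 0, 0, -1],
    [0, -0.009, 0.003, 0, 0, 0, -1],
    [-0.001, -0.009, -0.001, 0, 0, 0, -1],
    [0, -0.009, -0.001, 0, 0, 0, -1],
    [-0.003, -0.006, -0.003, 0, 0, 0, -1]
  ]
}}

```text
time_s: 9.4
ee_pos: [0.4156, -0.1119, 0.1324]
eef_rot: [-3.141, -0.87, 2.911]
force: [-1.0, 0.7, -0.6]
grip_width: 0.0157
grip_force: 49.9
```

Emit:
{"name": "jog_arm", "arguments": {
  "motion": [
    [-0.002, -0.007, -0.003, 0, 0, 0, -1],
    [0.032, -0.004, -0.005, 0, 0, 0, -1],
    [0.032, -0.004, -0.004, 0, 0, 0, -1],
    [0.007, 0.011, -0.026, 0, 0, 0, -1],
    [0.007, 0.011, -0.026, 0, 0, 0, -1]
  ]
}}

```text
time_s: 9.9
ee_pos: [0.4174, -0.1043, 0.233]
eef_rot: [-3.142, -0.869, 2.911]
force: [-0.1, -0.5, -0.1]
grip_width: 0.0157
grip_force: 49.9
```

Emit:
{"name": "jog_arm", "arguments": {
  "motion": [
    [0, 0, 0, 0, 0, 0, -1],
    [0, 0, 0, 0, 0, 0, -1],
    [0, 0, 0, 0, 0, 0, -1],
    [0, 0, 0, 0, 0, 0, -1],
    [0, 0, 0, 0, 0, 0, -1]
  ]
}}

```text
time_s: 10.4
ee_pos: [0.4168, -0.1043, 0.2311]
eef_rot: [3.142, -0.871, 2.911]
force: [0.6, -0.8, 0.4]
grip_width: 0.0158
grip_force: 49.9
```

```bash
python3 - <<'E'
from h import *
find("pics/b4.png")
E
```

```text
[[287.0, 367.0], [366.0, 364.0], [280.0, 338.0], [327.0, 353.0]]
[[397.0, 332.0], [376.0, 308.0], [332.0, 302.0], [341.0, 277.0]]
fit [(np.float64(248.9602974600937), np.uint64(1662)), (np.float64(372.8742737468538), np.uint64(1319))]
pink [[  4.9834 -25.6084]
 [ 34.9579  -8.9649]
 [ -8.3447 -10.6488]
 [ 14.4511  -8.062 ]]
blue [[36.6423 14.6632]
 [19.4917 25.236 ]
 [-1.0728 21.423 ]
 [-4.2522 34.6063]]
[[51. 53. 47. 61.]
 [24. 38. 47. 59.]
 [52. 46. 33. 46.]
 [32. 34. 33. 47.]]
min [47.4 23.7 32.9 32.2] [23.7 33.8 32.9 45.6][ WARN:0@11.194] global loadsave.cpp:1063 imwrite_ Unsupported depth image for selected encoder is fallbacked to CV_8U.
```

View pics/b4.png

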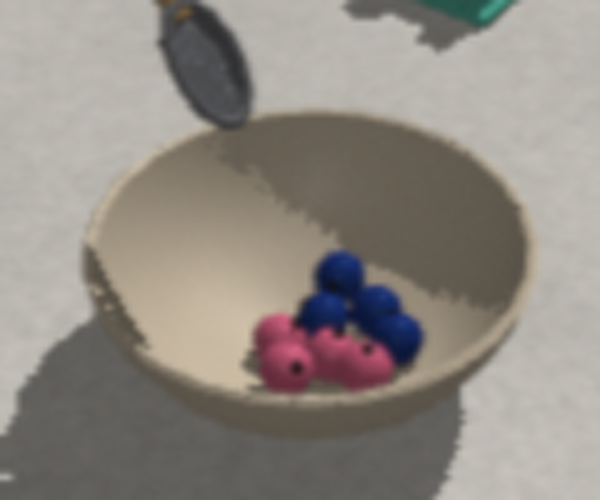

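The picture is unchanged: the spoon's thin tip passed behind the beads on the −x side without touching any. I'll check the bowl position from its rim and then aim the stroke further in.

```bash
python3 - <<'E'
from h import *
th=np.linspace(0,2*np.pi,721)
for r in(.093,.098):
    q=np.array([px("scene",[B[0]+r*np.cos(t),B[1]+r*np.sin(t),.071]) for t in th]); q=(q-[240,150])*5+2
    print("pred rim L,R,T,B",q[:,0].min(),q[:,0].max(),q[:,1].min(),q[:,1].max())
for l in [(340,274),(325,314),(378,306),(398,338)],[(279,336),(288,367),(329,354),(366,362)]: print(beads(l,.021)*1000)
stroke([(0,60,35),(-4,45,25),(-10,28,22),(-18,12,20),(-22,-5,19),(-18,-18,19)],.0125)
E
```

```text
pred rim L,R,T,B 88.59085036698514 524.3727288222756 110.59523546891367 393.8224007828542
pred rim L,R,T,B 76.6977357147459 536.0796776787524 104.16841682067184 402.8490527803909
[[-6.5257 37.0768]
 [ 1.9257 10.4901]
 [19.4931 27.3966]
 [37.8    13.9187]]
[[ -7.8487 -12.2838]
 [  6.1892 -26.7941]
 [ 17.1141 -10.6039]
 [ 33.5715  -6.5239]]
[[-0.019,0.033,0.005,0.0,0.0,0.0,-1],[-0.018,0.032,0.006,0.0,-0.001,0.0,-1],[-0.01,0.0,0.008,0.0,0.0,0.0,-1],[-0.009,0.0,0.008,0.0,0.0,0.0,-1],[-0.01,0.0,0.008,0.0,0.0,0.0,-1]]
[[-0.009,0.0,0.008,0.0,0.0,0.0,-1],[-0.004,-0.008,0.003,0.0,0.0,0.0,-1],[-0.004,-0.007,0.004,0.0,0.0,0.0,-1],[0.0,-0.009,0.002,0.0,0.0,0.0,-1],[-0.001,-0.009,0.001,0.0,0.0,0.0,-1]]
[[0.001,-0.009,0.002,0.0,0.0,0.0,-1],[0.0,-0.009,0.003,0.0,0.0,0.0,-1],[0.0,-0.008,0.0,0.0,0.0,0.0,-1],[0.0,-0.009,0.0,0.0,0.0,0.0,-1],[-0.002,-0.006,-0.002,0.0,0.0,0.0,-1]]
[[-0.003,-0.006,-0.003,0.0,0.0,0.0,-1],[0.032,-0.004,-0.005,0.0,0.0,0.0,-1],[0.032,-0.004,-0.004,0.0,0.0,0.0,-1],[0.012,0.012,-0.022,0.0,0.0,0.0,-1],[0.012,0.011,-0.022,0.0,0.0,0.0,-1]]
rows 20 end [ 0.4169 -0.1043  0.2312]
```

Emit:
{"name": "jog_arm", "arguments": {
  "motion": [
    [-0.019, 0.033, 0.005, 0, 0, 0, -1],
    [-0.018, 0.032, 0.006, 0, 0, 0, -1],
    [-0.01, 0, 0.008, 0, 0, 0, -1],
    [-0.009, 0, 0.008, 0, 0, 0, -1],
    [-0.01, 0, 0.008, 0, 0, 0, -1]
  ]
}}

```text
time_s: 10.95
ee_pos: [0.4471, -0.0451, 0.1578]
eef_rot: [-3.141, -0.87, 2.911]
force: [-0.6, 0.6, -1.3]
grip_width: 0.0159
grip_force: 49.9
```

Emit:
{"name": "jog_arm", "arguments": {
  "motion": [
    [-0.009, 0, 0.008, 0, 0, 0, -1],
    [-0.004, -0.008, 0.003, 0, 0, 0, -1],
    [-0.004, -0.007, 0.004, 0, 0, 0, -1],
    [0, -0.009, 0.002, 0, 0, 0, -1],
    [-0.001, -0.009, 0.001, 0, 0, 0, -1]
  ]
}}

```text
time_s: 11.45
ee_pos: [0.4374, -0.0771, 0.1333]
eef_rot: [-3.142, -0.87, 2.911]
force: [-0.7, 0.7, -0.8]
grip_width: 0.0155
grip_force: 50.0
```

Emit:
{"name": "jog_arm", "arguments": {
  "motion": [
    [0.001, -0.009, 0.002, 0, 0, 0, -1],
    [0, -0.009, 0.003, 0, 0, 0, -1],
    [0, -0.008, 0, 0, 0, 0, -1],
    [0, -0.009, 0, 0, 0, 0, -1],
    [-0.002, -0.006, -0.002, 0, 0, 0, -1]
  ]
}}

```text
time_s: 11.95
ee_pos: [0.4266, -0.1164, 0.1306]
eef_rot: [-3.141, -0.87, 2.911]
force: [-0.4, 0.4, -0.4]
grip_width: 0.0157
grip_force: 49.9
```

Emit:
{"name": "jog_arm", "arguments": {
  "motion": [
    [-0.003, -0.006, -0.003, 0, 0, 0, -1],
    [0.032, -0.004, -0.005, 0, 0, 0, -1],
    [0.032, -0.004, -0.004, 0, 0, 0, -1],
    [0.012, 0.012, -0.022, 0, 0, 0, -1],
    [0.012, 0.011, -0.022, 0, 0, 0, -1]
  ]
}}

```text
time_s: 12.45
ee_pos: [0.4174, -0.1042, 0.2329]
eef_rot: [3.142, -0.869, 2.911]
force: [0.2, 0.6, -1.0]
grip_width: 0.0155
grip_force: 49.9
```

Emit:
{"name": "jog_arm", "arguments": {
  "motion": [
    [0, 0, 0, 0, 0, 0, -1],
    [0, 0, 0, 0, 0, 0, -1],
    [0, 0, 0, 0, 0, 0, -1],
    [0, 0, 0, 0, 0, 0, -1],
    [0, 0, 0, 0, 0, 0, -1]
  ]
}}

```text
time_s: 12.95
ee_pos: [0.4169, -0.1043, 0.231]
eef_rot: [3.142, -0.871, 2.911]
force: [-0.3, 0.0, 0.1]
grip_width: 0.0157
grip_force: 49.9
```

```bash
python3 - 2>/dev/null <<'E'
from h import *
find("pics/b5.png")
E
```

```text
[[286.0, 336.0], [368.0, 366.0], [269.0, 363.0], [314.0, 372.0]]
[[326.0, 306.0], [371.0, 313.0], [390.0, 330.0], [339.0, 327.0]]
fit [(np.float64(294.63442132709), np.uint64(1740)), (np.float64(309.4269657097604), np.uint64(1220))]
pink [[ -6.9082  -7.9018]
 [ 36.5632  -9.9445]
 [ -2.5988 -28.1772]
 [ 17.3372 -23.2527]]
blue [[-2.4774 18.2804]
 [18.9535 22.1586]
 [32.6443 15.2365]
 [10.0527  8.9686]]
[[27. 40. 46. 24.]
 [48. 37. 25. 33.]
 [47. 55. 56. 39.]
 [46. 45. 41. 33.]]
min [23.9 25.5 39.3 33.1] [26.6 36.7 25.5 23.9]
```

View pics/b5.png

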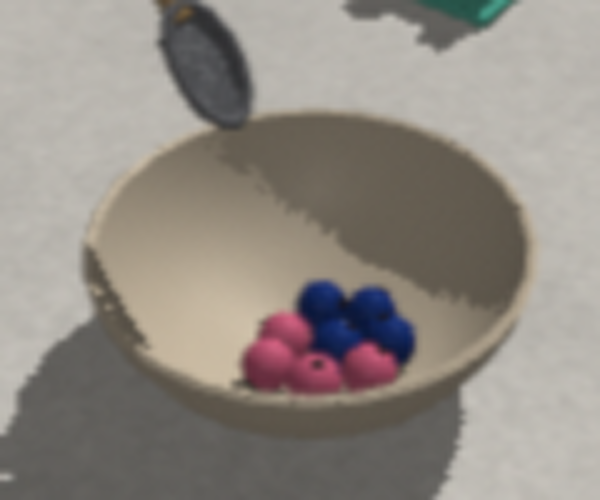

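Crop: blue at (324,303), (371,307), (341,337), (392,340); pink at (287,333), (270,362), (316,374), (369,367). Only the back blue (371,307) and the front-left pink (270,362) lack a partner. One push of the x≈17 mm column along −y should interleave them.

```bash
python3 - <<'E'
from h import *
for l in [(324,303),(371,307),(341,337),(392,340)],[(287,333),(270,362),(316,374),(369,367)]: print(beads(l,.021)*1000)
stroke([(20,57,35),(20,42,25),(20,22,20)],.011)
E
```

```text
[[-2.3329 16.4814]
 [17.1432 25.1862]
 [15.9182  1.3898]
 [36.184  11.4295]]
[[ -5.8771  -8.8157]
 [ -2.2047 -28.2243]
 [ 18.9062 -24.1753]
 [ 36.3012  -8.5325]]
[[-0.025,0.033,-0.002,0.0,0.0,0.0,-1],[-0.025,0.034,-0.003,0.0,-0.001,0.0,-1],[-0.01,0.0,0.008,0.0,0.0,0.0,-1],[-0.009,0.0,0.008,0.0,0.0,0.0,-1],[-0.01,0.0,0.008,0.0,0.0,0.0,-1]]
[[-0.009,0.0,0.009,0.0,0.0,0.0,-1],[-0.005,-0.007,0.002,0.0,0.0,0.0,-1],[-0.005,-0.008,0.001,0.0,0.0,0.0,-1],[-0.003,-0.01,0.0,0.0,0.0,0.0,-1],[-0.004,-0.009,0.0,0.0,0.0,0.0,-1]]
[[0.032,-0.004,-0.005,0.0,0.0,0.0,-1],[0.032,-0.004,-0.004,0.0,0.0,0.0,-1],[0.02,-0.012,-0.011,0.0,0.0,0.0,-1],[0.021,-0.013,-0.011,0.0,0.0,0.0,-1]]
rows 14 end [ 0.4169 -0.1043  0.2311]
```

Emit:
{"name": "jog_arm", "arguments": {
  "motion": [
    [-0.025, 0.033, -0.002, 0, 0, 0, -1],
    [-0.025, 0.034, -0.003, 0, 0, 0, -1],
    [-0.01, 0, 0.008, 0, 0, 0, -1],
    [-0.009, 0, 0.008, 0, 0, 0, -1],
    [-0.01, 0, 0.008, 0, 0, 0, -1]
  ]
}}

```text
time_s: 13.5
ee_pos: [0.4675, -0.0477, 0.1582]
eef_rot: [-3.141, -0.87, 2.911]
force: [0.6, -0.6, -1.0]
grip_width: 0.0157
grip_force: 49.9
```

Emit:
{"name": "jog_arm", "arguments": {
  "motion": [
    [-0.009, 0, 0.009, 0, 0, 0, -1],
    [-0.005, -0.007, 0.002, 0, 0, 0, -1],
    [-0.005, -0.008, 0.001, 0, 0, 0, -1],
    [-0.003, -0.01, 0, 0, 0, 0, -1],
    [-0.004, -0.009, 0, 0, 0, 0, -1]
  ]
}}

```text
time_s: 14.0
ee_pos: [0.4672, -0.0828, 0.1324]
eef_rot: [3.139, -0.871, 2.913]
force: [-4.7, 7.3, 10.5]
grip_width: 0.0158
grip_force: 50.8
```

Emit:
{"name": "jog_arm", "arguments": {
  "motion": [
    [0, 0, 0, 0, 0, 0, -1],
    [0.032, -0.004, -0.005, 0, 0, 0, -1],
    [0.032, -0.004, -0.004, 0, 0, 0, -1],
    [0.02, -0.012, -0.011, 0, 0, 0, -1],
    [0.021, -0.013, -0.011, 0, 0, 0, -1]
  ]
}}

```text
time_s: 14.5
ee_pos: [0.4167, -0.1047, 0.2328]
eef_rot: [-3.141, -0.869, 2.911]
force: [0.2, -0.6, -1.0]
grip_width: 0.0155
grip_force: 50.0
```

Emit:
{"name": "jog_arm", "arguments": {
  "motion": [
    [0, 0, 0, 0, 0, 0, -1],
    [0, 0, 0, 0, 0, 0, -1],
    [0, 0, 0, 0, 0, 0, -1],
    [0, 0, 0, 0, 0, 0, -1],
    [0, 0, 0, 0, 0, 0, -1]
  ]
}}

```text
time_s: 15.0
ee_pos: [0.4172, -0.1039, 0.2309]
eef_rot: [3.142, -0.871, 2.912]
force: [0.3, -0.1, -0.7]
grip_width: 0.0159
grip_force: 50.0
```

```bash
python3 - 2>/dev/null <<'E'
from h import *
find("pics/b6.png"); print(now()[0])
E
```

```text
[[281.0, 371.0], [354.0, 363.0], [277.0, 327.0], [250.0, 352.0]]
[[329.0, 320.0], [394.0, 335.0], [315.0, 338.0], [322.0, 307.0]]
fit [(np.float64(305.9326631252493), np.uint64(1710)), (np.float64(512.0277986754526), np.uint64(1102))]
pink [[  4.8442 -30.5415]
 [ 29.3108  -9.472 ]
 [-13.6485  -5.0361]
 [-13.1678 -27.1729]]
blue [[ 3.8828 10.9043]
 [36.1879 12.6917]
 [ 4.744  -2.5675]
 [-3.2994 16.3261]]
[[42. 53. 28. 48.]
 [33. 23. 26. 42.]
 [24. 53. 19. 24.]
 [42. 63. 31. 45.]]
min [28.1 23.3 18.6 30.6] [23.7 23.3 18.6 23.7]
[ 0.4172 -0.1039  0.231 ]
```

View pics/b6.png

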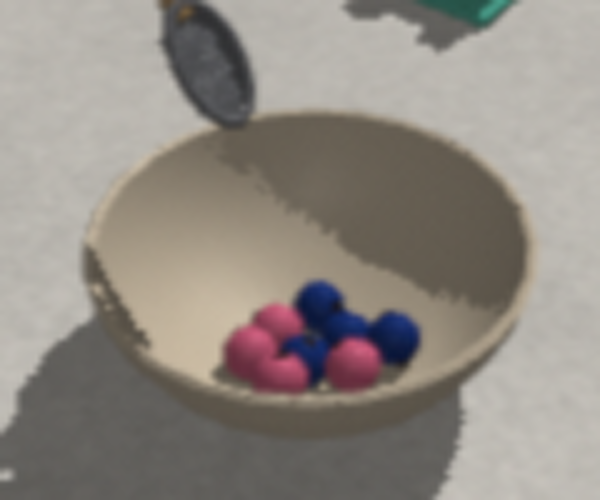

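Crop: blue at (320,304), (347,334), (306,356), (395,338); pink at (278,327), (250,352), (280,372), (354,363). The colours now look interleaved, so I'll compute the distances.

```bash
python3 - <<'E'
from h import *
b=beads([(320,304),(347,334),(306,356),(395,338)],.021)*1000;p=beads([(278,327),(250,352),(280,372),(354,363)],.021)*1000
print(b,p);D=cdist(p,b);print(D,D.min(1),D.min(0),cdist(p,p))
E
```

```text
[[ -3.5174  14.977 ]
 [ 17.1746   4.4226]
 [  9.1822 -16.8966]
 [ 36.6654  13.2299]] [[-11.4026  -7.606 ]
 [-13.1362 -27.4751]
 [  4.9083 -31.2116]
 [ 29.4212  -9.7757]]
[[23.9201 31.0056 22.5843 52.3896]
 [43.5282 44.0023 24.6985 64.3202]
 [46.9509 37.6863 14.9394 54.622 ]
 [41.2025 18.7502 21.4552 24.1192]] [22.5843 24.6985 14.9394 18.7502] [23.9201 18.7502 14.9394 24.1192] [[ 0.     19.9446 28.6927 40.8814]
 [19.9446  0.     18.4273 46.0912]
 [28.6927 18.4273  0.     32.5635]
 [40.8814 46.0912 32.5635  0.    ]]
```

All the nearest other-colour distances are about 25 mm or less, with roughly 10 mm to spare. The spoon tip is still at the same pixel, so it has not slipped. Next I return it along the reverse path.

```bash
python3 - <<'E'
from h import *
G=np.array([.466,.2138,.0194]); T=Ro.from_euler('xyz',[np.pi,0,1.485]).as_matrix()
plan([tip([*(B+[-.04,0]),.145],YO,.0),(G+[0,0,.10],T)],-1)
E
```

```text
[[-0.006,0.0,0.015,0.0,-0.124,0.0,-1],[-0.004,-0.001,0.016,0.0,-0.125,0.0,-1],[-0.002,0.0,0.016,0.0,-0.124,0.0,-1],[0.0,0.0,0.017,0.0,-0.125,0.0,-1],[0.002,-0.001,0.016,0.0,-0.124,0.0,-1]]
[[0.004,0.0,0.016,0.0,-0.125,0.001,-1],[0.006,-0.001,0.015,0.0,-0.124,0.0,-1],[-0.003,0.029,0.001,0.0,0.0,0.13,-1],[0.001,0.03,0.001,0.0,0.0,0.129,-1],[0.005,0.029,0.001,0.0,0.0,0.13,-1]]
[[0.009,0.028,0.001,0.0,0.0,0.13,-1],[0.012,0.027,0.001,0.0,0.0,0.129,-1],[0.016,0.025,0.001,0.0,0.0,0.13,-1],[0.019,0.023,0.001,0.0,0.0,0.13,-1],[0.021,0.02,0.001,0.0,0.0,0.129,-1]]
[[0.024,0.017,0.001,0.0,0.0,0.13,-1],[0.026,0.014,0.001,0.0,0.0,0.13,-1],[0.028,0.011,0.001,0.0,0.0,0.129,-1]]
rows 18 end [0.466  0.214  0.1193]
```

Emit:
{"name": "jog_arm", "arguments": {
  "motion": [
    [-0.006, 0, 0.015, 0, -0.124, 0, -1],
    [-0.004, -0.001, 0.016, 0, -0.125, 0, -1],
    [-0.002, 0, 0.016, 0, -0.124, 0, -1],
    [0, 0, 0.017, 0, -0.125, 0, -1],
    [0.002, -0.001, 0.016, 0, -0.124, 0, -1]
  ]
}}

```text
time_s: 15.55
ee_pos: [0.3787, -0.097, 0.1591]
eef_rot: [-3.141, -0.243, 2.912]
force: [1.5, -0.2, -1.3]
grip_width: 0.0153
grip_force: 50.0
```

Emit:
{"name": "jog_arm", "arguments": {
  "motion": [
    [0.004, 0, 0.016, 0, -0.125, 0.001, -1],
    [0.006, -0.001, 0.015, 0, -0.124, 0, -1],
    [-0.003, 0.029, 0.001, 0, 0, 0.13, -1],
    [0.001, 0.03, 0.001, 0, 0, 0.129, -1],
    [0.005, 0.029, 0.001, 0, 0, 0.13, -1]
  ]
}}

```text
time_s: 16.05
ee_pos: [0.3919, -0.0097, 0.128]
eef_rot: [3.141, 0.001, 2.516]
force: [-0.7, -0.1, -1.3]
grip_width: 0.0158
grip_force: 50.0
```

Emit:
{"name": "jog_arm", "arguments": {
  "motion": [
    [0.009, 0.028, 0.001, 0, 0, 0.13, -1],
    [0.012, 0.027, 0.001, 0, 0, 0.129, -1],
    [0.016, 0.025, 0.001, 0, 0, 0.13, -1],
    [0.019, 0.023, 0.001, 0, 0, 0.13, -1],
    [0.021, 0.02, 0.001, 0, 0, 0.129, -1]
  ]
}}

```text
time_s: 16.55
ee_pos: [0.4382, 0.1307, 0.1226]
eef_rot: [3.141, 0.001, 1.869]
force: [0.9, -0.5, -1.0]
grip_width: 0.0156
grip_force: 50.0
```

Emit:
{"name": "jog_arm", "arguments": {
  "motion": [
    [0.024, 0.017, 0.001, 0, 0, 0.13, -1],
    [0.026, 0.014, 0.001, 0, 0, 0.13, -1],
    [0.028, 0.011, 0.001, 0, 0, 0.129, -1],
    [0, 0, 0, 0, 0, 0, -1],
    [0, 0, 0, 0, 0, 0, -1]
  ]
}}

```text
time_s: 17.05
ee_pos: [0.4658, 0.2139, 0.1193]
eef_rot: [3.142, 0.001, 1.488]
force: [-0.7, 0.6, -0.3]
grip_width: 0.0158
grip_force: 50.0
```

```bash
python3 - <<'E'
from h import *
p,R=now(); print(p,R,ctrl.get_obs()["force"])
G=np.array([.466,.2138,.0194]); T=Ro.from_euler('xyz',[np.pi,0,1.485]).as_matrix()
plan([(G+[0,0,.04],T),(G+[0,0,.0005],T,.012)],-1)
E
```

```text
[0.4658 0.2139 0.1193] [[ 0.083   0.9966 -0.    ]
 [ 0.9966 -0.083  -0.0009]
 [-0.0009  0.     -1.    ]] [-0.7136  0.552  -0.3128]
[[0.0,0.0,0.03,0.0,0.0,0.001,-1],[0.0,0.0,0.03,0.0,0.001,0.002,-1],[0.0,0.0,0.01,0.0,0.0,0.0,-1],[0.0,0.0,0.01,0.0,0.0,0.0,-1],[0.0,0.0,0.01,0.0,0.0,0.0,-1]]
[[0.0,0.0,0.009,0.0,0.0,0.0,-1]]
rows 6 end [0.4658 0.2138 0.0203]
```

Emit:
{"name": "jog_arm", "arguments": {
  "motion": [
    [0, 0, 0.03, 0, 0, 0.001, -1],
    [0, 0, 0.03, 0, 0, 0.002, -1],
    [0, 0, 0.01, 0, 0, 0, -1],
    [0, 0, 0.01, 0, 0, 0, -1],
    [0, 0, 0.01, 0, 0, 0, -1]
  ]
}}

```text
time_s: 17.55
ee_pos: [0.4669, 0.2136, 0.0302]
eef_rot: [3.139, -0.0, 1.482]
force: [0.3, 0.7, -0.8]
grip_width: 0.0153
grip_force: 50.0
```

Emit:
{"name": "jog_arm", "arguments": {
  "motion": [
    [0, 0, 0.009, 0, 0, 0, -1],
    [0, 0, 0, 0, 0, 0, -1],
    [0, 0, 0, 0, 0, 0, -1]
  ]
}}

```text
time_s: 17.85
ee_pos: [0.4665, 0.2137, 0.0211]
eef_rot: [3.14, 0.0, 1.482]
force: [0.7, 0.6, -0.4]
grip_width: 0.0157
grip_force: 50.0
```

```bash
python3 - 2>/dev/null <<'E'
from h import *
print(now()[0]); a=ctrl.camera("scene"); b=ctrl.camera("top")
im=np.vstack([cv2.resize(a[90:250,230:400],(510,480),interpolation=cv2.INTER_CUBIC)])
cv2.imwrite("pics/r.png",im[:,:,::-1])
E
```

```text
[0.4665 0.2137 0.0211]
```

View pics/r.png

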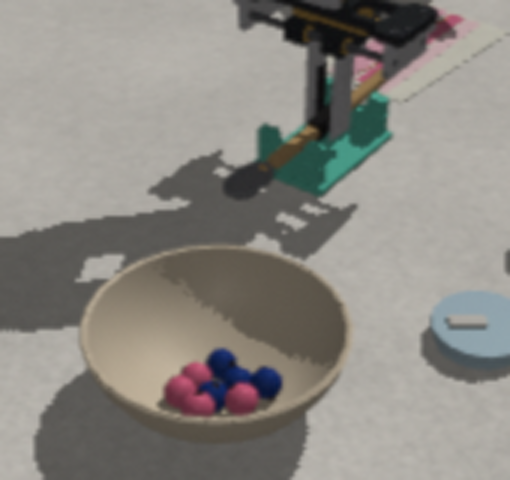

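The picture shows the handle in both notches with the head at (248,180) past the +x end, and the beads still blended. I'll lower the last millimetre, release and retreat.

Emit:
{"name": "jog_arm", "arguments": {
  "motion": [
    [0, 0, 0.001, 0, 0, 0, -1],
    [0, 0, 0, 0, 0, 0, -0.5],
    [0, 0, 0, 0, 0, 0, 0],
    [0, 0, 0, 0, 0, 0, 0.5],
    [0, 0, 0, 0, 0, 0, 0.5]
  ]
}}

```text
time_s: 18.45
ee_pos: [0.4663, 0.2137, 0.0198]
eef_rot: [3.141, 0.0, 1.482]
force: [0.7, 0.1, 0.4]
grip_width: 0.0443
grip_force: 0.0
```

Emit:
{"name": "jog_arm", "arguments": {
  "motion": [
    [0, 0, 0, 0, 0, 0, 0.5],
    [0, 0, 0, 0, 0, 0, 0.5],
    [0, 0, 0, 0, 0, 0, 0.5],
    [0, 0, 0, 0, 0, 0, 0.5],
    [0, 0, 0, 0, 0, 0, 0.5]
  ]
}}

```text
time_s: 18.95
ee_pos: [0.4663, 0.2137, 0.0198]
eef_rot: [3.141, 0.0, 1.482]
force: [0.1, 0.0, 0.2]
grip_width: 0.0708
grip_force: 0.0
```

Emit:
{"name": "jog_arm", "arguments": {
  "motion": [
    [0, 0, -0.015, 0, 0, 0, 0.5],
    [0, 0, -0.03, 0, 0, 0, 0.5],
    [0, 0, -0.04, 0, 0, 0, 0.5],
    [0, 0, -0.04, 0, 0, 0, 0.5],
    [0, 0, 0, 0, 0, 0, 0.5]
  ]
}}

```text
time_s: 19.45
ee_pos: [0.4682, 0.2145, 0.1499]
eef_rot: [3.133, -0.003, 1.482]
force: [0.5, 0.2, -0.3]
grip_width: 0.0705
grip_force: 0.0
```

```bash
python3 - 2>/dev/null <<'E'
from h import *
o=ctrl.get_obs(); print(o["ee_pos"],o["grip_width"])
a=ctrl.camera("wrist").astype(int); q=np.argwhere(a.max(2)<45)  # dark sleeve
m=(q[:,0]>100)&(q[:,0]<290)&(q[:,1]>290)&(q[:,1]<350); print(q[m].mean(0)[::-1],m.sum(), px("wrist",[*SP[:2],.040]))
s=(a[...,0]-a[...,2]>25); r=np.argwhere(s&(np.indices(s.shape)[1]>280)&(np.indices(s.shape)[1]<360)&(np.indices(s.shape)[0]<300)); 
for v in (r[:,0].min(),r[:,0].max()): print(v,r[abs(r[:,0]-v)<10][:,1].mean())
find()
E
```

```text
[0.4682 0.2145 0.1499] 0.07047339480865655
[318.8219 202.5784] 887 [318.2448 204.3912]
0 281.1666666666667
299 319.23478260869564
[[354.0, 362.0], [251.0, 351.0], [277.0, 327.0], [281.0, 371.0]]
[[393.0, 335.0], [322.0, 308.0], [315.0, 338.0], [328.0, 320.0]]
fit [(np.float64(295.5228191575464), np.uint64(1657)), (np.float64(527.5814630641294), np.uint64(1053))]
pink [[ 29.2453  -9.2861]
 [-13.2311 -26.5868]
 [-13.7753  -5.0459]
 [  4.7803 -30.2714]]
blue [[35.9584 12.8594]
 [-3.1623 16.1835]
 [ 4.7881 -2.3157]
 [ 3.4976 10.7432]]
[[23. 41. 26. 33.]
 [63. 44. 30. 41.]
 [53. 24. 19. 23.]
 [53. 47. 28. 41.]]
min [23.2 30.3 18.8 28.1] [23.2 23.7 18.8 23.4]
```

The sleeve sits within 2 px of where it started, the handle is in line, and the beads have not moved. I'm handing in.

```bash
python3 -c "
from station import ctrl
print(ctrl.hand_in())"
```

```text
the job is handed in; nothing more can be done
None
```

The beads are blended (every bead measured within about 25–30 mm of one of the other colour, limit 36 mm), the spoon is back in both notches of its rest, the bowl shifted only about 4 mm, and the job is handed in; no verdict was returned.

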